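# Berth the antenna tube behind the earth post

## Robot

A 6-joint arm with a two-finger parallel gripper is mounted at the origin on the work surface. World frame = base frame: x ahead of the robot, y to its left, z up, the work surface at z = 0. Lengths are in m, angles in rad, forces in N, time in s.
With the tool pointing down it reaches from about 0.225 to 0.875 m from the base axis. Payload 3.4 kg.
Tool frame: the origin (TCP) lies on the centre line of the jaws, within the pads' length; the fingertips stand 25 mm ahead of it and the grasp point (between the pads) lies 6 mm ahead of it; x points along the fingers, z is the direction in which the jaws open and shut, and the axes are right-handed (so a half turn about x gives the same grasp; the last joint's range is limited). The gripper opens to 85 mm and grips with 20 to 120 N. Pads are 22 mm wide; open, the fingers measure 114 mm over their backs; the gripper's body (76 mm by 85 mm) begins 54 mm behind the grasp point. The pads swing forward as they close: fully open they stand 13 mm farther back than shut.
Start: joints at [-1.269, 0.276, 1.505, -0, 1.361, -0.121], TCP at [0.236, -0.524, 0.225] pointing down, gripper open.
Joint ranges: [-2.89, 2.89], [-0.75, 2.08], [0.22, 2.7], [-1.18, 4.32], [0.11, 2.71], [-2.7, 2.7]. Speed limits (rad/s): [2.57, 2.57, 3.14, 3.14, 3.14, 3.14].

## Interface

Orientations are given as a 3x3 rotation matrix whose columns are the frame's x, y, z axes.
In Python, from station import env, viewer, close_job gives the robot as it stands.
- The arm moves only by the tool arm_command, never from a script. Its arguments are lists of equal length, an entry for each row: "turn": the turn, a rotation vector about the tool's x, y, z in degrees, a list of three; "travel": the shift along the tool's x, y, z in mm, a list of three; "fingers": the finger opening in mm, from 0 to 85.4. A call has 1 to 12 rows; each row shifts and turns the commanded pose from where the row before left it, along the tool's axes as they then stand; what a row does not reach is not made up. A row lasts 1/12 s, in which the tool goes at most 41.7 mm and 7.16 degrees, less where a joint would pass 70% of its speed; a pose out of reach is approached as far as the arm can. A call with a gripper value outside its range is refused whole. The fingers move at their own pace and stop on an object; "grip_force" is the grip in N (left out, the last holds). Time passes only in rows, so rows that do not move let the fingers close. It gives the time, the measured TCP pose, the force and the opening at its end, in the units of the state.
- env.read_state(): the state, without advancing time (a new reading comes with each control period).
- viewer.grab_frame(name): name is "scene" or "top" or "wrist"; returns the picture (384x512x3 uint8, red, green, blue); there is no depth.
- viewer.calibration(name): a dict with "mtx" (3x3 intrinsics, pixels), "D" ([k1, k2, p1, p2, k3] as OpenCV has them; the pictures are not rectified), "world_from_camera" (4x4, takes a point from camera to world coordinates); the wrist camera has in their place "T_tool_cam" (4x4, takes a point from camera to tool coordinates, whose origin is the TCP and whose axes are the tool frame's). Camera axes: x right, y down, z forward; pixel columns grow to the right and rows downward; lengths in m; the calibration is good to about 2 mm. A picture is of the moment at which its call begins: read the wrist's pose just before it. calibration takes no time and is no camera call.
- close_job(): hands the job in, once; it reports no verdict.
Trained networks look in the newest picture that a camera, given by its name, has taken for a name from the list of things; names that differ only in an ending like _2 or _b are one class to them, and where a whole thing is asked for, a point or a joint stands for the part that bears it (a point fixed in the world has none). Each returns a list of dicts, best first, with "p" (0 to 1); they miss things now and then, are a little off and sometimes report something else, mostly with a low value. They report only what shows in the picture. A call takes as long as a camera call. They do not tell look-alikes from the thing itself.
- viewer.find_in(target, camera): "bbox" ([left, top, right, bottom] in pixels, round what is visible of it).
- viewer.masks_of(target, camera): "mask" (384x512 bool, what is visible of it) and "bbox" ([left, top, right, bottom] in pixels, round what is visible of it).
- viewer.pinpoint(target, camera): "pixel" ([row, column] in pixels: a listed point, or the origin of a listed thing).
The state is a dict: "time": time; "joint_pos": joint angles; "joint_vel": joint speeds; "joint_efforts": joint torques, N m; "tool_pos": TCP position; "tool_rot": TCP orientation; "ft_force": force on the tool from outside, world axes, zero at the start; "ft_torque": the same for the moment, N m; "width": finger opening in m.
Only numpy, scipy, OpenCV 4.12 (cv2) and the standard library are available. Lean on these libraries where they do the work, as an engineer would, in place of code of your own. Each camera call takes 0.05 s, during which the arm holds its last target.

## Task

Push the long square aluminium tube across the bench into the low plywood bay, without picking it up or tipping it: with a fingertip, push one end in at a slant, then work the other end round past the brass post, until the whole tube lies inside along the bay's back wall. Leave the other things on the bench where they stand.

Things in the scene. Friction and masses are not known exactly. Their poses are not given: they have to be found in the camera images.
- bay: Fixed three-sided bay of low plywood fence, open towards the robot. Origin: on the bench at the middle of the mouth; x points into the bay (away from the robot), y along the mouth, to the left seen from the robot, z up. Inside 330 mm long (y -165 to +165 mm), 120 mm deep (mouth x = 0, back wall face x = 120 mm). Walls 30 mm high, 12 mm thick; its floor is the bench.
- post: Brass earth post fixed upright in the bay's mouth line (x = 0), 78 mm left or right of its middle (y = +-78 mm, to 4 mm): 22 mm diameter, 56 mm tall. Origin: centre of its foot. The wide gap, from it to the farther side wall, is about 232 mm, less than the tube: the tube passes only slanted 30 degrees or more, its leading end in the far corner. The disc at the other place is flush, no obstacle.
- tube: Loose square aluminium tube, 25 x 25 mm and 240 mm long, about 0.2 kg, lying flat on the bench in front of the bay, roughly parallel to the mouth (within 0.25 rad). Slides with ordinary friction. Origin: centre of its underside; its y axis runs along its length, z up.
- tube_end_a (a point): Centre of the tube's end face at its +y end (12.5 mm above the bench when lying flat).
- tube_end_b (a point): Centre of the tube's end face at its -y end (12.5 mm above the bench when lying flat).
- jar: Bystander: amber glass jar, 56 mm diameter, 65 mm tall, just outside the bay's left end wall. Origin under its centre.
- spool: Bystander: grey plastic spool, 54 mm diameter, 42 mm tall, just outside the bay's right end wall. Origin under its centre.
- driver: Bystander: screwdriver 170 mm long, lying on the bench to the right of the tube. Origin under its middle.
- sleeve: Bystander: aluminium coupling sleeve standing upright, 38 mm diameter, 50 mm tall, to the left of the tube. Origin under its centre.
- mug: Bystander: white mug, 80 mm diameter, 90 mm tall, to the right of the spool. Origin under its centre.
Not all that is in view belongs to the job. Of the things that look like the tube, take the one that is nearest to the robot's base at the start.

How it is judged:
By the outcome, as a careful person would: the job done as asked, in the order asked, and still so for the second after the job is handed in, with the robot touching nothing.
It also fails if it takes over 72 s, if anything falls off the work surface, if the arm or the gripper's body presses on something with over 40 N, if the wrist force passes 120 N, or if a joint passes its speed limit or range.

## Working session

There is one attempt and no reset: what is moved stays moved. The work goes in short steps, Python scripts to look and compute and a tool call to move; the robot and the scene stay as the last step left them, time stands still between calls to the robot, and variables do not carry over. Pictures are saved under pics/ and viewed, and the job is handed in when it is done.

Besides the shell and the picture viewer there is one more tool, called after "Emit:" in YAML: its name, and indented under it one key for each argument. arm_command: Moves the arm, as the interface text tells. Its arguments: {"type":"object","properties":{"turn":{"type":"array","items":{"type":"array","items":{"type":"number"}}},"travel":{"type":"array","items":{"type":"array","items":{"type":"number"}}},"fingers":{"type":"array","items":{"type":"number"}},"grip_force":{"type":"number"}},"required":["turn","travel","fingers"]}

```bash
ls; mkdir -p pics; python3 - <<'E'
from station import env, viewer
import cv2
s=env.read_state(); print(s)
for n in ["scene","top"]:
    im=viewer.grab_frame(n); cv2.imwrite(f"pics/{n}0.png",cv2.cvtColor(im,cv2.COLOR_RGB2BGR))
    c=viewer.calibration(n); print(n,c)
E
```

```text
pics
{'time': 0.0, 'joint_pos': array([-1.26898958e+00,  2.76582855e-01,  1.50615890e+00, -1.54997793e-05,
        1.36066654e+00, -1.21014883e-01]), 'joint_vel': array([ 0.00269523,  0.00061073, -0.00147834, -0.00127427, -0.00146697,
        0.00093607]), 'joint_efforts': array([-2.19253539e-03, -4.16780412e+01, -2.45805359e+01, -3.18676848e-04,
        1.10628139e-02, -1.09405715e-05]), 'tool_pos': array([ 0.23576226, -0.52384821,  0.22403636]), 'tool_rot': array([[-5.54165835e-04,  9.11933481e-01,  4.10337690e-01],
       [ 1.72907165e-03,  4.10338014e-01, -9.11931864e-01],
       [-9.99998352e-01,  2.04141784e-04, -1.80419364e-03]]), 'ft_force': array([ 0.65795246, -0.14979779, -0.49752651]), 'ft_torque': array([-0.02320517,  0.01179107,  0.01519678]), 'width': 0.08544645878169597}
scene {'mtx': array([[377.26589668,   0.        , 256.31219907],
       [  0.        , 377.26589668, 193.877043  ],
       [  0.        ,   0.        ,   1.        ]]), 'D': array([0.02676694, 0.        , 0.        , 0.        , 0.        ]), 'world_from_camera': array([[ 0.50366217,  0.46642812, -0.7271652 ,  1.23731985],
       [ 0.86388152, -0.27753434,  0.42033724, -0.39195064],
       [-0.00575621, -0.83989255, -0.54272219,  0.62969615],
       [ 0.        ,  0.        ,  0.        ,  1.        ]])}
top {'mtx': array([[439.06541072,   0.        , 255.67889206],
       [  0.        , 439.06541072, 180.59123579],
       [  0.        ,   0.        ,   1.        ]]), 'D': array([-0.09874805,  0.        ,  0.        ,  0.        ,  0.        ]), 'world_from_camera': array([[-0.01694244, -0.99863554,  0.04939647,  0.42709037],
       [-0.99983145,  0.01727078,  0.00622776,  0.04127611],
       [-0.00707238, -0.04928263, -0.99875983,  1.19887436],
       [ 0.        ,  0.        ,  0.        ,  1.        ]])}
```

View pics/scene0.png

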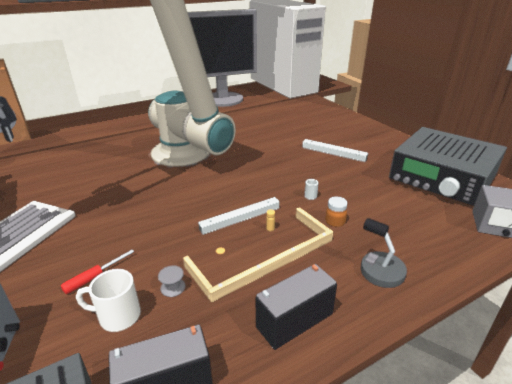

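View pics/top0.png

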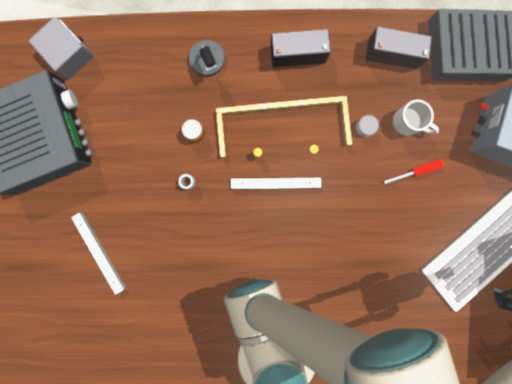

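Top view: tube at about (276,183) in front of the bay and a look-alike at (98,253). The post is at (258,152), left, and the flush disc at (314,149). Next I measure these.

```bash
cat > h.py <<'E'
import numpy as np, cv2
from station import env, viewer
def w2p(n,P):
    c=viewer.calibration(n); T=np.linalg.inv(c["world_from_camera"])
    r=cv2.Rodrigues(T[:3,:3])[0]
    return cv2.projectPoints(np.atleast_2d(np.array(P,float)),r,T[:3,3],c["mtx"],c["D"])[0][:,0]
def p2w(n,uv,z):
    c=viewer.calibration(n); T=c["world_from_camera"]
    q=cv2.undistortPoints(np.array(uv,float).reshape(-1,1,2),c["mtx"],c["D"])[:,0]
    d=np.c_[q,np.ones(len(q))]@T[:3,:3].T; o=T[:3,3]
    t=(z-o[2])/d[:,2]
    return (o+d*t[:,None])
def save(im,f,box=None,k=1):
    im=cv2.cvtColor(im,cv2.COLOR_RGB2BGR)
    if box: l,t,r,b=box; im=im[t:b,l:r]
    cv2.imwrite(f,cv2.resize(im,None,fx=k,fy=k,interpolation=cv2.INTER_CUBIC))
E
python3 - <<'E'
from h import *
im=viewer.grab_frame("top")
save(im,"pics/topz.png",(170,80,370,210),4)
for t in ["tube"]:
    for m in viewer.masks_of(t,"top"):
        ys,xs=np.nonzero(m["mask"]); r=cv2.minAreaRect(np.c_[xs,ys].astype(np.float32))
        b=cv2.boxPoints(r); w=p2w("top",b,0.025)
        print(t,m["p"],m["bbox"],r); print(w.round(4), "c",w.mean(0).round(4))
for t in ["post","jar","spool","sleeve","driver","mug","bay","tube_end_a","tube_end_b","tube"]:
    for m in viewer.pinpoint(t,"top")[:2]:
        print(t,round(m["p"],2),m["pixel"],p2w("top",[m["pixel"][::-1]],0.0125 if 'end' in t else 0.0).round(4))
E
```

```text
tube 0.85 [71.6, 212.4, 124.9, 289.3] ((97.6820068359375, 252.6260223388672), (88.58633422851562, 14.057283401489258), 61.26020431518555)
[[0.3941 0.5557 0.025 ]
 [0.4121 0.5208 0.025 ]
 [0.2017 0.4047 0.025 ]
 [0.1834 0.439  0.025 ]] c [0.2978 0.48   0.025 ]
tube 0.67 [228.7, 177.0, 322.6, 189.9] ((275.5, 182.5), (11.0, 89.0), 90.0)
[[ 0.4959  0.1146  0.025 ]
 [ 0.4918 -0.124   0.025 ]
 [ 0.4623 -0.1233  0.025 ]
 [ 0.4664  0.115   0.025 ]] c [ 0.4791 -0.0044  0.025 ]
post 0.4 [157.3, 261.4] [[0.55  0.032 0.   ]]
jar 0.59 [130.5, 195.5] [[0.6277 0.2125 0.    ]]
spool 0.83 [128.0, 364.3] [[ 0.6268 -0.2542  0.    ]]
sleeve 0.44 [184.3, 192.3] [[0.4792 0.2226 0.    ]]
sleeve 0.17 [169.5, 409.4] [[ 0.5097 -0.3768  0.    ]]
driver 0.62 [173.0, 409.8] [[ 0.5    -0.3775  0.    ]]
mug 0.74 [180.4, 321.8] [[ 0.4838 -0.1322  0.    ]]
mug 0.55 [119.2, 403.7] [[ 0.6504 -0.3662  0.    ]]
bay 0.36 [127.0, 365.1] [[ 0.6296 -0.2565  0.    ]]
tube_end_a 0.97 [183.8, 321.2] [[ 0.474  -0.1286  0.0125]]
tube_end_a 0.87 [185.6, 229.6] [[0.4734 0.1195 0.0125]]
tube_end_b 0.97 [183.8, 321.2] [[ 0.474  -0.1286  0.0125]]
tube_end_b 0.87 [185.6, 229.6] [[0.4734 0.1195 0.0125]]
tube 0.97 [252.3, 98.7] [[0.2956 0.4857 0.    ]]
tube 0.95 [179.0, 273.6] [[ 4.899e-01 -3.000e-04  0.000e+00]]
```

View pics/topz.png

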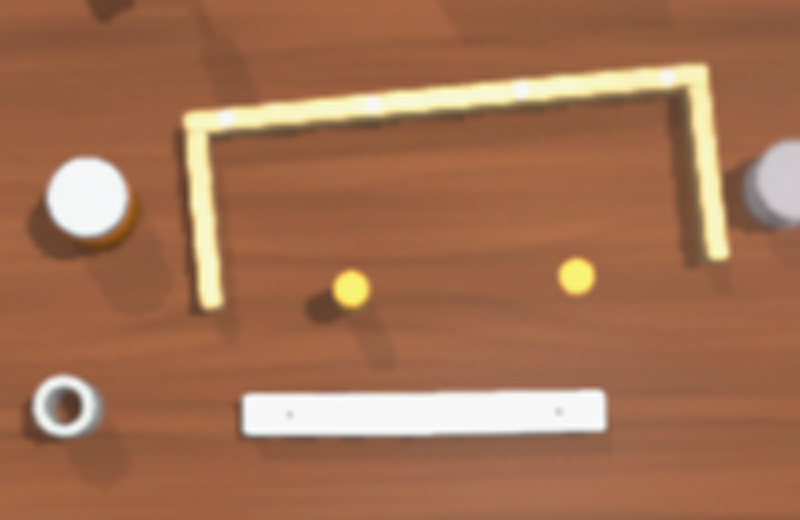

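```bash
python3 - <<'E'
from h import *
from scipy.optimize import least_squares
z=lambda *p: np.array(p,float)/4+np.array([170,80])-0.375
# bay top-face points in bay frame (mm)->px : outer back L, outer back R, left wall mouth outer/inner, right wall mouth inner/outer
B=np.array([[132,177],[132,-177],[0,177],[0,165],[0,-165],[0,-177]])/1000
px=np.array([z(183,115),z(708,66),z(200,308),z(222,305),z(707,260),z(728,257)])
w=p2w("top",px,0.03)[:,:2]
def f(q): 
    c,s=np.cos(q[2]),np.sin(q[2]); return ((B@np.array([[c,s],[-s,c]])+q[:2])-w).ravel()
r=least_squares(f,[0.55,-.02,0]); q=r.x; print("bay",q, "deg",np.degrees(q[2]),(r.fun.reshape(-1,2)*1000).round(1))
c,s=np.cos(q[2]),np.sin(q[2]);R=np.array([[c,-s],[s,c]])
tb=lambda P:(np.asarray(P)[:,:2]-q[:2])@R
print("post top",p2w("top",[z(351,288)],.056),tb(p2w("top",[z(351,288)],.056))*1e3)
print("disc",tb(p2w("top",[z(576,276)],.0))*1e3)
t=p2w("top",[z(242,396),z(243,436),z(605,391),z(606,431)],.025);print("tube",t.round(4));print(tb(t)*1e3)
print("base of TR",tb(np.array([[0.,0.]]))*1e3)
for n,p,zz in [("jar",(88,197),.065),("spool",(795,182),.042),("sleeve",(65,406),.05)]: 
    a=p2w("top",[z(*p)],zz); print(n,a.round(3),(tb(a)*1e3).round(0))
# overlay check on scene
im=viewer.grab_frame("scene").copy(); im2=viewer.grab_frame("top").copy()
def world(P): P=np.array(P,float)/1000; return np.c_[P[:,:2]@R.T+q[:2],P[:,2]]
loop=[[0,177,30],[132,177,30],[132,-177,30],[0,-177,30],[0,-165,30],[120,-165,30],[120,165,30],[0,165,30],[0,177,30]]
for n,I in (("scene",im),("top",im2)):
  k=4;box=(170,180,350,310) if n=="scene" else (170,80,370,210)
  Z=cv2.resize(cv2.cvtColor(I,cv2.COLOR_RGB2BGR)[box[1]:box[3],box[0]:box[2]],None,fx=k,fy=k,interpolation=cv2.INTER_CUBIC)
  def dr(W,col):
    p=(w2p(n,W)-np.array(box[:2]))*k+1.5; cv2.polylines(Z,[p.round().astype(int).reshape(-1,1,2)],False,col,1)
  dr(world(loop),(0,0,255)); fl=[[a,b,0] for a,b,_ in loop[3:8]]; dr(world([[0,-165,0],[120,-165,0],[120,165,0],[0,165,0]]),(255,0,0))
  pt=tb(p2w("top",[z(351,288)],.056))[0]*1e3
  th=np.linspace(0,6.3,30)
  for h in (0,56): dr(world(np.c_[pt[0]+11*np.cos(th),pt[1]+11*np.sin(th),0*th+h]),(0,255,0))
  T=t.copy(); dr(T[[0,1,3,2,0]],(255,0,255)); T[:,2]=0; dr(T[[0,1,3,2,0]],(255,255,0))
  cv2.imwrite(f"pics/ov_{n}.png",Z)
E
```

```text
bay [ 0.56471597 -0.03374582  0.07771447] deg 4.452710905059774 [[ 0.7 -1. ]
 [ 0.4  1.7]
 [ 0.2 -1.3]
 [-0.6  1.6]
 [ 0.1 -1.6]
 [-0.8  0.7]]
post top [[0.55938817 0.0426811  0.056     ]] [[ 0.62177778 76.60987406]]
disc [[  0.74364124 -78.46810821]]
tube [[ 0.4916  0.117   0.025 ]
 [ 0.4648  0.1167  0.025 ]
 [ 0.4908 -0.1263  0.025 ]
 [ 0.4639 -0.1263  0.025 ]]
[[ -61.18853425  155.9363109 ]
 [ -87.94294514  157.72839063]
 [ -80.92251353  -86.54728801]
 [-107.66976476  -84.48847441]]
base of TR [[-560.39162025   77.48640135]]
jar [[0.621 0.213 0.065]] [[ 76. 242.]]
spool [[ 0.627 -0.255  0.042]] [[  45. -226.]]
sleeve [[0.486 0.232 0.05 ]] [[-58. 271.]]
```

View pics/ov_scene.png

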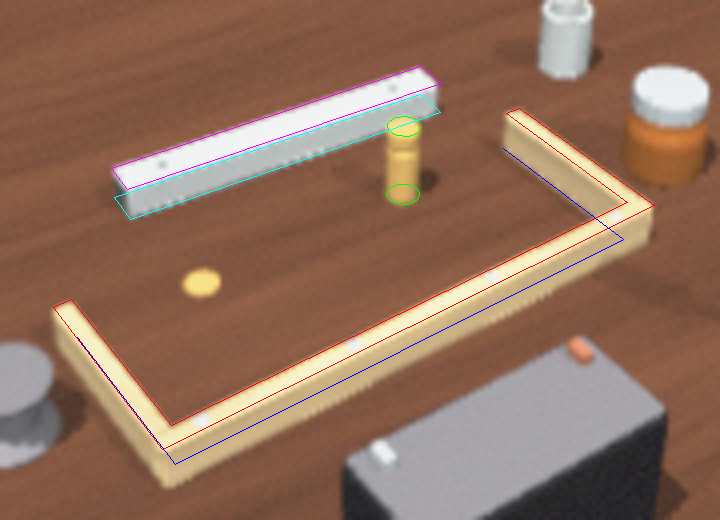

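View pics/ov_top.png

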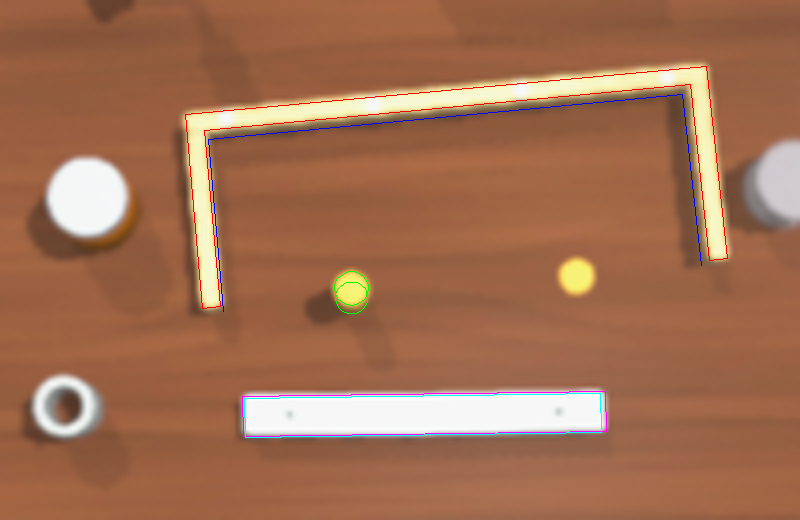

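Emit:
arm_command:
  turn:
    - [6.05, 0, 0]
    - [6.05, 0, 0]
    - [6.05, 0, 0]
    - [6.05, 0, 0]
    - [0, 0, 0]
    - [0, 0, 0]
    - [0, 0, 0]
    - [0, 0, 0]
    - [0, 0, 0]
    - [0, 0, 0]
    - [0, 0, 0]
    - [0, 0, 0]
  travel:
    - [0, 0, 0]
    - [0, 0, 0]
    - [0, 0, 0]
    - [0, 0, 0]
    - [0, 14, -38]
    - [0, 14, -38]
    - [0, 14, -38]
    - [0, 14, -38]
    - [0, 14, -38]
    - [0, 14, -38]
    - [0, 14, -38]
    - [0, 14, -38]
  fingers: [0, 0, 0, 0, 0, 0, 0, 0, 0, 0, 0, 0]

```text
time: 1.8
tool_pos: [0.348, -0.2185, 0.2252]
tool_rot: [[0.001, 1.0, -0.0], [-0.001, -0.0, -1.0], [-1.0, 0.001, 0.001]]
ft_force: [1.7, -0.1, 0.1]
width: 0.0001
```

Emit:
arm_command:
  turn:
    - [0, 0, 0]
    - [0, 0, 0]
    - [0, 0, 0]
    - [0, 0, 0]
    - [0, 0, 0]
    - [0, 0, 0]
    - [0, 0, 0]
    - [0, 0, 0]
    - [0, 0, 0]
    - [0, 0, 0]
    - [0, 0, 0]
  travel:
    - [0, 13, -36.5]
    - [0, 13, -36.5]
    - [0, 13, -36.5]
    - [0, 13, -36.5]
    - [0, 13, -36.5]
    - [0, 13, -36.5]
    - [0, 13, -36.5]
    - [0, 13, -36.5]
    - [0, 13, -36.5]
    - [0, 13, -36.5]
    - [0, 0, 0]
  fingers: [0, 0, 0, 0, 0, 0, 0, 0, 0, 0, 0]

```text
time: 2.72
tool_pos: [0.4799, 0.151, 0.2249]
tool_rot: [[0.003, 1.0, 0.006], [0.005, 0.006, -1.0], [-1.0, 0.003, -0.005]]
ft_force: [0.2, -0.1, 0.7]
width: -0.0
```

Emit:
arm_command:
  turn:
    - [0, 0, 0]
    - [0, 0, 0]
    - [0, 0, 0]
    - [0, 0, 0]
    - [0, 0, 0]
    - [0, 0, 0]
    - [0, 0, 0]
  travel:
    - [36, 0, 0]
    - [36, 0, 0]
    - [36, 0, 0]
    - [36, 0, 0]
    - [28, 0, 0]
    - [20, 0, 0]
    - [0, 0, 0]
  fingers: [0, 0, 0, 0, 0, 0, 0]

```text
time: 3.3
tool_pos: [0.4741, 0.1437, 0.0292]
tool_rot: [[-0.009, 1.0, 0.0], [-0.002, 0.0, -1.0], [-1.0, -0.009, 0.002]]
ft_force: [-1.3, -0.0, 0.2]
width: -0.0
```

```bash
python3 - <<'E'
from h import *
print(env.read_state()["tool_pos"])
save(viewer.grab_frame("scene"),"pics/s1.png",(170,100,370,250),4)
save(viewer.grab_frame("top"),"pics/t1.png",(150,80,350,230),4)
E
```

```text
[0.47411003 0.14366894 0.0292164 ]
```

View pics/s1.png

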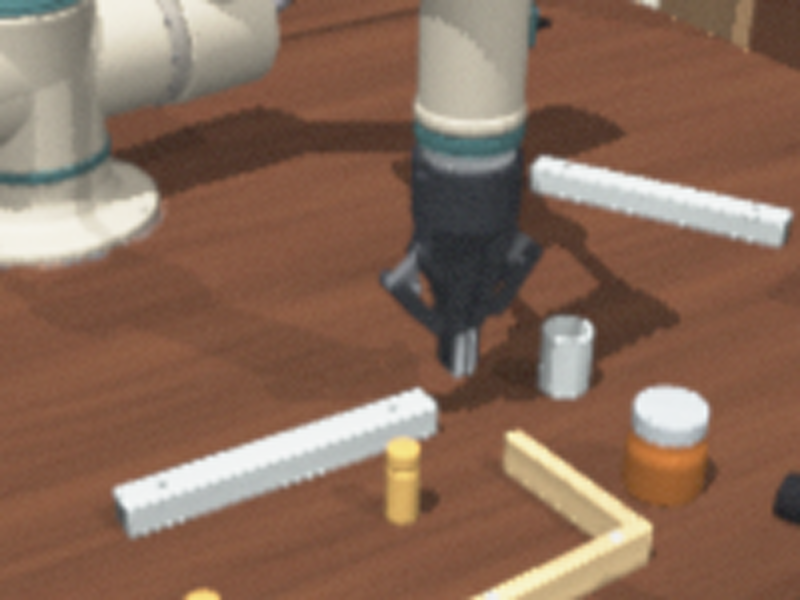

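View pics/t1.png

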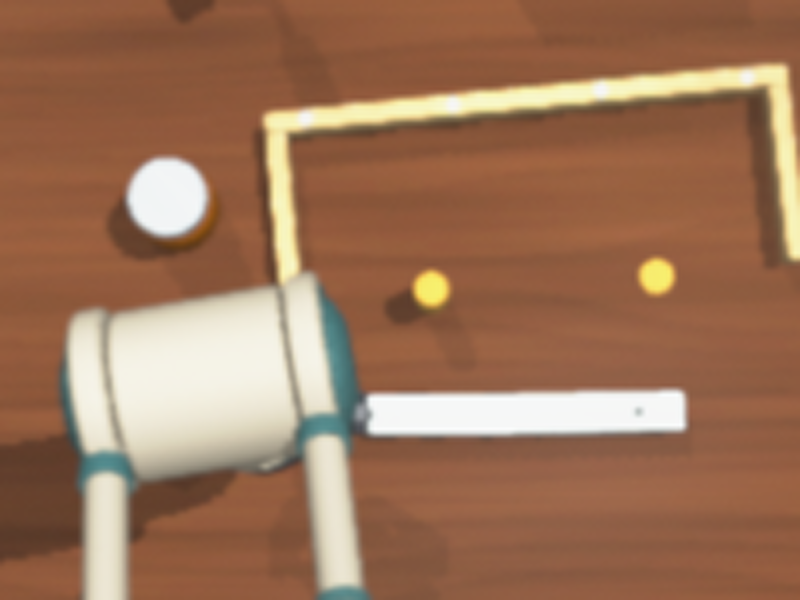

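Emit:
arm_command:
  turn:
    - [0, 0, 0]
    - [0, 0, 0]
    - [0, 0, 0]
    - [0, 0, 0]
    - [0, 0, 0]
    - [0, 0, 0]
    - [0, 0, 0]
  travel:
    - [0, 2, 4]
    - [0, 2, 6]
    - [0, 0, 6]
    - [0, 0, 6]
    - [0, 0, 6]
    - [0, 0, 5]
    - [0, 0, 0]
  fingers: [0, 0, 0, 0, 0, 0, 0]

```text
time: 3.98
tool_pos: [0.4816, 0.1106, 0.0331]
tool_rot: [[0.0, 1.0, -0.001], [-0.0, -0.001, -1.0], [-1.0, 0.0, 0.0]]
ft_force: [0.2, -0.4, 0.7]
width: 0.0001
```

```bash
cat >> h.py <<'E'
from scipy.optimize import minimize
Q=np.array([0.56471597,-0.03374582,0.07771447])
Rb=np.array([[np.cos(Q[2]),-np.sin(Q[2])],[np.sin(Q[2]),np.cos(Q[2])]])
tb=lambda P:(np.asarray(P,float)[...,:2]-Q[:2])@Rb*1e3      # world m -> bay mm
bw=lambda P:np.asarray(P,float)[...,:2]/1e3@Rb.T+Q[:2]      # bay mm -> world m
# tube pose in bay: (x,y,th deg): th>0: end A nearer robot
def corners(p):
    t=np.radians(p[2]); a=np.array([-np.sin(t),np.cos(t)]); n=np.array([np.cos(t),np.sin(t)]); c=np.array(p[:2])
    return np.array([c+120*a+12.5*n,c+120*a-12.5*n,c-120*a-12.5*n,c-120*a+12.5*n])
def boxw(p):
    w=bw(corners(p)); return np.vstack([np.c_[w,np.zeros(4)],np.c_[w,np.full(4,.025)]])
def proj(n,p):
    return w2p(n,boxw(p))
def white(im,n,p0,allow=70):
    h=cv2.cvtColor(im,cv2.COLOR_RGB2HSV); m=((h[...,1]<60)&(h[...,2]>95)).astype(np.uint8)
    hull=cv2.convexHull(proj(n,p0).astype(np.float32)).astype(int)
    r=np.zeros_like(m); cv2.fillPoly(r,[hull],1); r=cv2.dilate(r,np.ones((allow//2,)*2,np.uint8))
    return m&r
def score(p,obs):
    s=0
    for n,m in obs.items():
        hull=cv2.convexHull(proj(n,p).astype(np.float32))
        r=np.zeros(m.shape,np.uint8); cv2.fillPoly(r,[(hull*16).round().astype(int)],1,shift=4)
        rs=cv2.GaussianBlur(r.astype(np.float32),(0,0),1.2); ms=cv2.GaussianBlur(m.astype(np.float32),(0,0),1.2)
        s+=((rs-ms)**2).sum()
    return s
def look(p0,tag,cams=("scene","top"),allow=60):
    st=env.read_state(); ims={n:viewer.grab_frame(n) for n in ("scene","top")}
    obs={n:white(ims[n],n,p0,allow) for n in cams}
    best=None
    for d in [(0,0,0),(10,0,5),(10,0,-5),(-5,10,8),(-5,-10,-8),(0,-15,15)]:
        r=minimize(score,np.array(p0)+d,args=(obs,),method="Nelder-Mead",options=dict(initial_simplex=np.array(p0)+d+np.array([[0,0,0],[12,0,0],[0,12,0],[0,0,8]]),xatol=.1,fatol=.5))
        if best is None or r.fun<best.fun: best=r
    p=best.x; print("tube bay",p.round(1),"score",round(best.fun,1)); c=corners(p)
    print("corners A+,A-,B-,B+",c.round(0).tolist())
    print("tool world",st["tool_pos"].round(4),"bay",tb(st["tool_pos"]).round(1),"t",round(st["time"],2),"F",st["ft_force"].round(1)); print(st["tool_rot"].round(3).tolist())
    out=[]
    for n,box in (("scene",(170,130,350,310)),("top",(180,80,380,280))):
        Z=cv2.resize(cv2.cvtColor(ims[n],cv2.COLOR_RGB2BGR)[box[1]:box[3],box[0]:box[2]],(396,396),interpolation=cv2.INTER_CUBIC);k=396/(box[2]-box[0])
        q=((proj(n,p)+.5-np.array(box[:2]))*k).round().astype(int)
        cv2.polylines(Z,[q[4:].reshape(-1,1,2)],True,(0,0,255),1);cv2.polylines(Z,[q[:4].reshape(-1,1,2)],True,(255,255,0),1)
        out.append(Z)
    cv2.imwrite(f"pics/{tag}.png",np.hstack(out)); return p
E
python3 -c "
from h import *
look((-85,22,-4.6),'a1')"
```

```text
tube bay [-83.8  39.7  -5.2] score 774.7
corners A+,A-,B-,B+ [[-60.0, 158.0], [-85.0, 160.0], [-107.0, -79.0], [-82.0, -81.0]]
tool world [0.4816 0.1106 0.0331] bay [-71.6 150.3] t 3.98 F [ 0.2 -0.4  0.7]
[[0.0, 1.0, -0.001], [-0.0, -0.001, -1.0], [-1.0, 0.0, 0.0]]
```

View pics/a1.png

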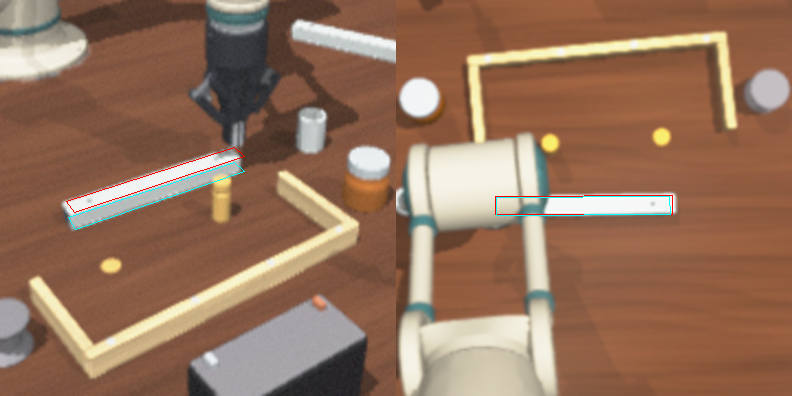

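Emit:
arm_command:
  turn:
    - [0, 0, 0]
    - [0, 0, 0]
    - [0, 0, 0]
    - [0, 0, 0]
    - [0, 0, 0]
    - [0, 0, 0]
    - [0, 0, 0]
    - [0, 0, 0]
    - [0, 0, 0]
    - [0, 0, 0]
    - [0, 0, 0]
    - [0, 0, 0]
  travel:
    - [0, 0, -6]
    - [-30, 0, 0]
    - [-30, 0, 0]
    - [0, -9, 38]
    - [0, -9, 38]
    - [0, -9, 38]
    - [0, -9, 38]
    - [0, -8, 38]
    - [0, -7, 38]
    - [0, 0, 13]
    - [30, 0, 0]
    - [31, 0, 0]
  fingers: [0, 0, 0, 0, 0, 0, 0, 0, 0, 0, 0, 0]

```text
time: 5.08
tool_pos: [0.4333, -0.1252, 0.0329]
tool_rot: [[0.006, 1.0, -0.002], [-0.003, -0.002, -1.0], [-1.0, 0.006, 0.003]]
ft_force: [0.4, 0.4, -0.6]
width: 0.0
```

```bash
python3 -c "
from h import *
look((-85,20,-4.6),'a2',('scene',))"
```

```text
tube bay [-85.5  38.   -4.4] score 42.9
corners A+,A-,B-,B+ [[-64.0, 157.0], [-89.0, 159.0], [-107.0, -81.0], [-82.0, -83.0]]
tool world [ 0.4333 -0.1252  0.0329] bay [-138.1  -81. ] t 5.08 F [ 0.4  0.4 -0.6]
[[0.006, 1.0, -0.002], [-0.003, -0.002, -1.0], [-1.0, 0.006, 0.003]]
```

View pics/a2.png

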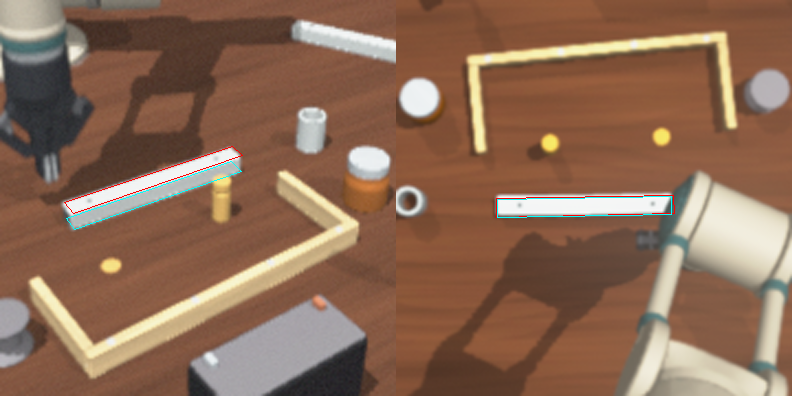

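```bash
python3 -c "
from h import *
s=env.read_state()['tool_pos']
for z in (0,.008,.02,.033,.05): print(z,w2p('scene',[[s[0],s[1],z]]),w2p('top',[[s[0],s[1],z]]))
save(viewer.grab_frame('scene'),'pics/s2.png',(170,170,230,230),8)
save(viewer.grab_frame('wrist'),'pics/w2.png')
print(viewer.calibration('wrist'))
"
```

```text
0 [[194.55514919 221.39701091]] [[318.4384642  201.07103371]]
0.008 [[194.28162211 219.07184875]] [[318.83792988 201.06286074]]
0.02 [[193.86679468 215.54770473]] [[319.44724225 201.05038734]]
0.033 [[193.41113585 211.67968186]] [[320.12141136 201.03657636]]
0.05 [[192.80520241 206.54085634]] [[321.02591485 201.01803045]]
{'mtx': array([[314.35416903,   0.        , 250.99419629],
       [  0.        , 314.35416903, 188.30541015],
       [  0.        ,   0.        ,   1.        ]]), 'D': array([-0.03526445,  0.        ,  0.        ,  0.        ,  0.        ]), 'T_tool_cam': array([[-1.11683473e-03, -3.09035536e-01,  9.51049836e-01,
        -1.49161662e-01],
       [-1.02491796e-03, -9.51049576e-01, -3.09036655e-01,
         7.85342020e-02],
       [ 9.99998851e-01, -1.31989093e-03,  7.45429128e-04,
         3.07917373e-04],
       [ 0.00000000e+00,  0.00000000e+00,  0.00000000e+00,
         1.00000000e+00]])}
```

View pics/s2.png

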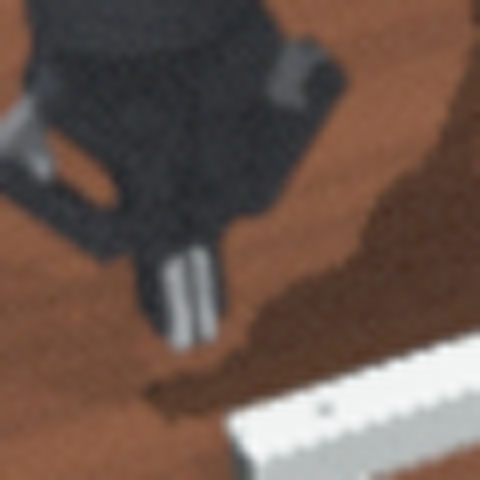

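View pics/w2.png

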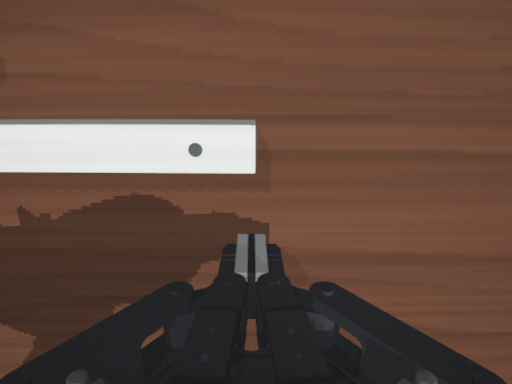

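Emit:
arm_command:
  turn:
    - [0, 0, 0]
    - [0, 0, 0]
    - [0, 0, 0]
  travel:
    - [3, 0, 0]
    - [3, 0, 0]
    - [0, 0, 0]
  fingers: [0, 0, 0]

```text
time: 5.53
tool_pos: [0.4315, -0.1232, 0.0266]
tool_rot: [[0.002, 1.0, 0.001], [-0.001, 0.001, -1.0], [-1.0, 0.002, 0.001]]
ft_force: [0.2, 0.1, 0.7]
width: 0.0001
```

Emit:
arm_command:
  turn:
    - [0, 0, 0]
    - [0, 0, 0]
    - [0, 0, 0]
  travel:
    - [2, 0, 0]
    - [2, 0, 0]
    - [0, 0, 0]
  fingers: [0, 0, 0]

```text
time: 5.78
tool_pos: [0.4307, -0.1232, 0.0219]
tool_rot: [[0.0, 1.0, 0.001], [-0.0, 0.001, -1.0], [-1.0, 0.0, 0.0]]
ft_force: [0.1, 0.6, -0.5]
width: -0.0001
```

```bash
python3 -c "
from h import *
s=env.read_state()['tool_pos']; print(s,env.read_state()['joint_pos'])
for z in (0,.008,.02,.033,.05): print(z,w2p('scene',[[s[0],s[1],z]]),w2p('top',[[s[0],s[1],z]]))
save(viewer.grab_frame('scene'),'pics/s3.png',(170,170,230,230),8)
"
```

```text
[ 0.43073036 -0.12322316  0.02191188] [-4.34103013e-01  3.09691251e-01  2.05939595e+00 -1.16393698e-04
  7.72361508e-01  1.13613742e+00]
0 [[194.49077705 222.19209529]] [[318.97665974 199.8518563 ]]
0.008 [[194.21621664 219.86336645]] [[319.37965848 199.83551573]]
0.02 [[193.7998099  216.33371735]] [[319.99435768 199.81058407]]
0.033 [[193.34239936 212.45951441]] [[320.6744839  199.78298865]]
0.05 [[192.73410898 207.31225495]] [[321.58697462 199.74594861]]
```

View pics/s3.png

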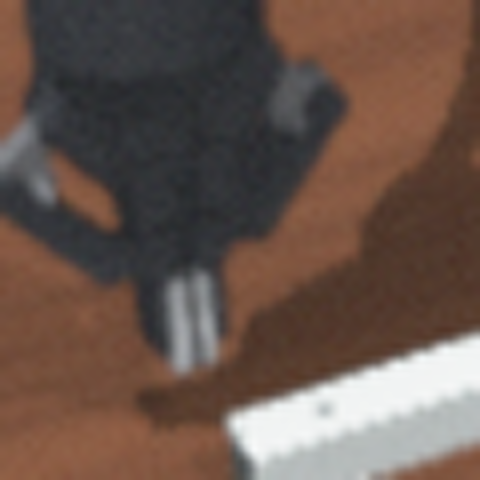

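Emit:
arm_command:
  turn:
    - [0, 0, 0]
    - [0, 0, 0]
    - [0, 0, 0]
    - [0, 0, 0]
  travel:
    - [2, 0, 0]
    - [2, 0, 0]
    - [2, 0, 0]
    - [0, 0, 0]
  fingers: [0, 0, 0, 0]

```text
time: 6.17
tool_pos: [0.4304, -0.1232, 0.0155]
tool_rot: [[-0.001, 1.0, 0.0], [0.0, 0.0, -1.0], [-1.0, -0.001, -0.0]]
ft_force: [0.2, -0.4, -0.9]
width: 0.0002
```

```bash
python3 -c "
from h import *
s=env.read_state()['tool_pos']; print(s)
for z in (0,.008,.02,.033,.05): print(z,w2p('scene',[[s[0],s[1],z]]))
save(viewer.grab_frame('scene'),'pics/s4.png',(170,170,230,230),8)
"
```

```text
[ 0.43043018 -0.12322011  0.01546108]
0 [[194.4499288  222.13506419]]
0.008 [[194.17525276 219.8065912 ]]
0.02 [[193.75867151 216.27733695]]
0.033 [[193.30107047 212.40357725]]
0.05 [[192.69252868 207.25692263]]
```

View pics/s4.png

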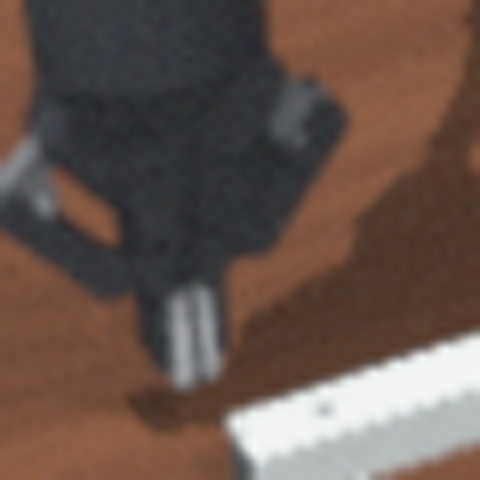

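```bash
python3 -c "
from h import *
for n in ('scene','top','scene'):
    c=viewer.calibration(n);print(n,c['world_from_camera'][:3].round(4).tolist(),c['mtx'][0].round(2),c['D'][:1])
print(env.read_state()['tool_pos'])
for n in ('scene','top'):
  print(n,w2p(n,bw(np.array([[0,177.],[132,177],[132,-177],[0,-177]])).tolist() and np.c_[bw(np.array([[0,177.],[132,177],[132,-177],[0,-177]])),[.03]*4]).round(1).tolist())
save(viewer.grab_frame('scene'),'pics/s5.png',(170,180,350,310),4)
"
```

```text
scene [[0.5037, 0.4664, -0.7272, 1.2373], [0.8639, -0.2775, 0.4203, -0.392], [-0.0058, -0.8399, -0.5427, 0.6297]] [377.27   0.   256.31] [0.02676694]
top [[-0.0169, -0.9986, 0.0494, 0.4271], [-0.9998, 0.0173, 0.0062, 0.0413], [-0.0071, -0.0493, -0.9988, 1.1989]] [439.07   0.   255.68] [-0.09874805]
scene [[0.5037, 0.4664, -0.7272, 1.2373], [0.8639, -0.2775, 0.4203, -0.392], [-0.0058, -0.8399, -0.5427, 0.6297]] [377.27   0.   256.31] [0.02676694]
[ 0.43051165 -0.12325286  0.01561259]
scene [[299.4, 206.5], [333.1, 230.8], [210.2, 291.8], [182.8, 256.5]]
top [[220.1, 156.5], [215.8, 108.1], [346.0, 96.0], [351.4, 144.2]]
```

View pics/s5.png

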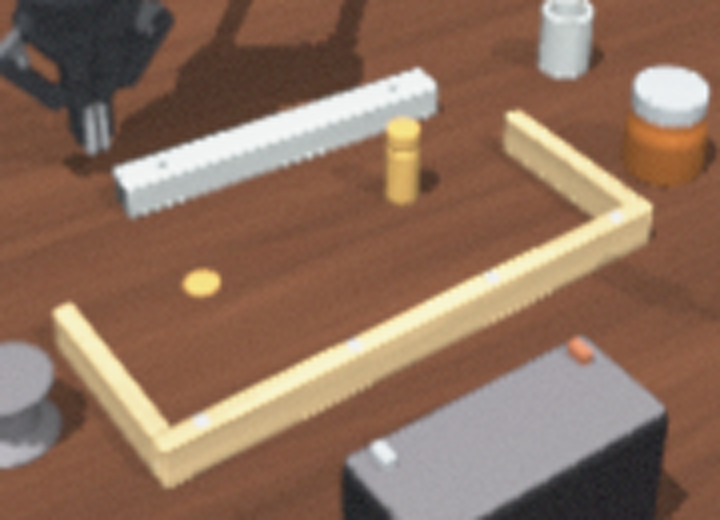

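```bash
python3 -c "
from h import *
s=env.read_state()['tool_pos']
for z in (0,.005,.01,.015,.02,.06): print(z,w2p('scene',[[s[0]+.011,s[1],z],[s[0],s[1],z]]).round(1).tolist(),w2p('top',[[s[0]+.011,s[1],z],[s[0]-.011,s[1],z]]).round(1).tolist())
save(viewer.grab_frame('top'),'pics/t5.png',(290,160,350,220),8)
"
```

```text
0 [[196.0, 224.3], [194.4, 222.2]] [[318.9, 195.9], [319.1, 203.9]]
0.005 [[195.8, 222.8], [194.3, 220.7]] [[319.2, 195.8], [319.4, 203.9]]
0.01 [[195.7, 221.4], [194.1, 219.3]] [[319.4, 195.8], [319.6, 203.9]]
0.015 [[195.5, 219.9], [193.9, 217.8]] [[319.7, 195.8], [319.9, 203.9]]
0.02 [[195.3, 218.4], [193.8, 216.3]] [[319.9, 195.7], [320.1, 203.9]]
0.06 [[193.9, 206.3], [192.3, 204.2]] [[322.1, 195.5], [322.3, 204.0]]
```

View pics/t5.png

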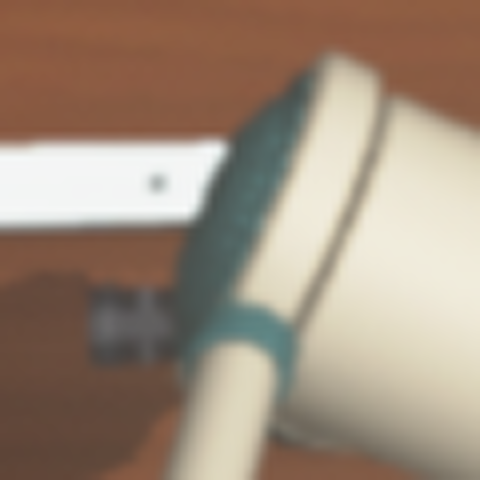

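Emit:
arm_command:
  turn:
    - [0, 0, 0]
    - [0, 0, 0]
    - [0, 0, 0]
    - [0, 0, 0]
    - [0, 0, 0]
  travel:
    - [2, 0, 0]
    - [2, 0, 0]
    - [2, 0, 0]
    - [2, 0, 0]
    - [0, 0, 0]
  fingers: [0, 0, 0, 0, 0]

```text
time: 6.73
tool_pos: [0.4304, -0.1232, 0.0075]
tool_rot: [[-0.001, 1.0, 0.0], [0.0, 0.0, -1.0], [-1.0, -0.001, -0.0]]
ft_force: [-0.3, 0.4, 0.2]
width: 0.0001
```

```bash
python3 -c "
from h import *
print(env.read_state()['tool_pos'],env.read_state()['ft_force'])
save(viewer.grab_frame('scene'),'pics/s6.png',(170,170,230,230),8)
save(viewer.grab_frame('wrist'),'pics/w6.png')
"
```

```text
[ 0.43041299 -0.12320635  0.00746016] [-0.29389823  0.41692358  0.20923062]
```

View pics/s6.png

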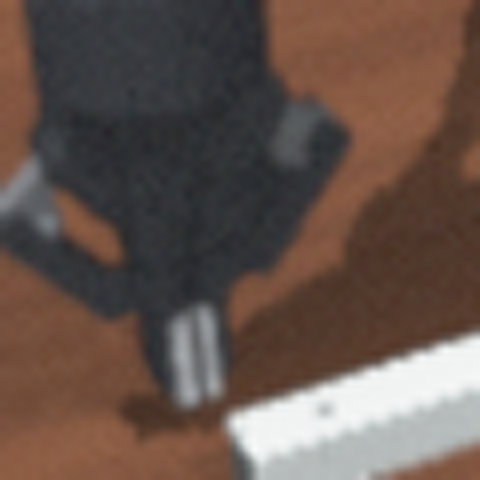

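View pics/w6.png

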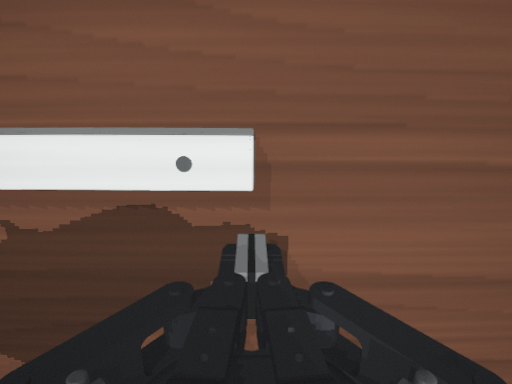

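Emit:
arm_command:
  turn:
    - [0, 0, 0]
    - [0, 0, 0]
    - [0, 0, 0]
    - [0, 0, 0]
    - [-3, 0, 0]
    - [-3, 0, 0]
    - [-3, 0, 0]
    - [-3, 0, 0]
    - [-3, 0, 0]
    - [-3, 0, 0]
    - [-3, 0, 0]
    - [-3, 0, 0]
  travel:
    - [0, 0, -20]
    - [0, 8, 0]
    - [0, 8, 0]
    - [0, 7, 0]
    - [0, 7.7, 0.5]
    - [0, 7.7, 0.5]
    - [0, 7.7, 0.5]
    - [0, 7.7, 0.5]
    - [0, 7.7, 0.5]
    - [0, 7.7, 0.5]
    - [0, 7.7, 0.5]
    - [0, 7.7, 0.5]
  fingers: [0, 0, 0, 0, 0, 0, 0, 0, 0, 0, 0, 0]

```text
time: 7.83
tool_pos: [0.5159, -0.097, 0.008]
tool_rot: [[0.0, 0.912, 0.409], [-0.001, 0.409, -0.912], [-1.0, 0.0, 0.001]]
ft_force: [-0.5, -1.0, 1.2]
width: 0.0001
```

```bash
python3 -c "
from h import *
look((-75,30,15),'a3',('scene',),90)"
```

```text
tube bay [-63.1  44.9  17.8] score 87.5
corners A+,A-,B-,B+ [[-88.0, 163.0], [-112.0, 155.0], [-38.0, -73.0], [-15.0, -65.0]]
tool world [ 0.5159 -0.097   0.008 ] bay [-53.5 -59.3] t 7.83 F [-0.5 -1.   1.2]
[[0.0, 0.912, 0.409], [-0.001, 0.409, -0.912], [-1.0, 0.0, 0.001]]
```

View pics/a3.png

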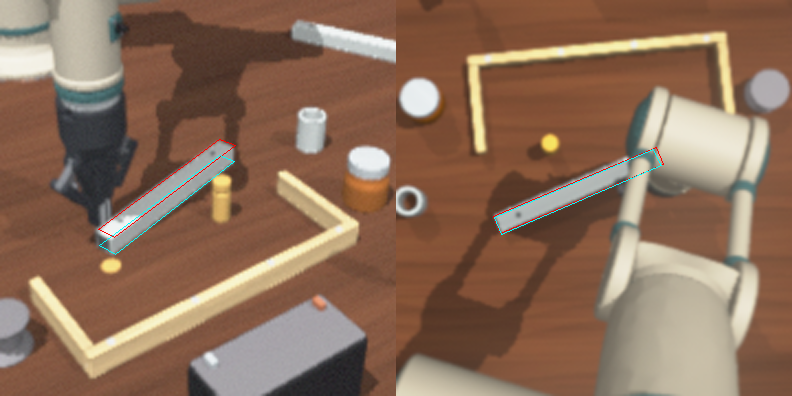

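Emit:
arm_command:
  turn:
    - [-3, 0, 0]
    - [-3, 0, 0]
    - [-3, 0, 0]
    - [-3, 0, 0]
    - [-3, 0, 0]
    - [-3, 0, 0]
    - [-1, 0, 0]
    - [0, 0, 0]
    - [0, 0, 0]
  travel:
    - [0, 7.7, 1.5]
    - [0, 7.7, 1.5]
    - [0, 7.7, 1.5]
    - [0, 7.7, 1.5]
    - [0, 7.7, 1.5]
    - [0, 7, 1.5]
    - [0, 3, 0]
    - [0, 0, 0]
    - [0, -6, 0]
  fingers: [0, 0, 0, 0, 0, 0, 0, 0, 0]

```text
time: 8.68
tool_pos: [0.5564, -0.0821, 0.0079]
tool_rot: [[0.001, 0.732, 0.682], [-0.0, 0.682, -0.732], [-1.0, 0.001, 0.001]]
ft_force: [-0.0, 0.7, -0.2]
width: -0.0001
```

```bash
python3 -c "
from h import *
look((-52,49,37),'a4',('scene',),90)"
```

```text
tube bay [-48.4  53.9  35. ] score 174.3
corners A+,A-,B-,B+ [[-107.0, 159.0], [-128.0, 145.0], [10.0, -52.0], [31.0, -37.0]]
tool world [ 0.5564 -0.0821  0.0079] bay [-12.  -47.5] t 8.68 F [-0.   0.7 -0.2]
[[0.001, 0.732, 0.682], [-0.0, 0.682, -0.732], [-1.0, 0.001, 0.001]]
```

View pics/a4.png

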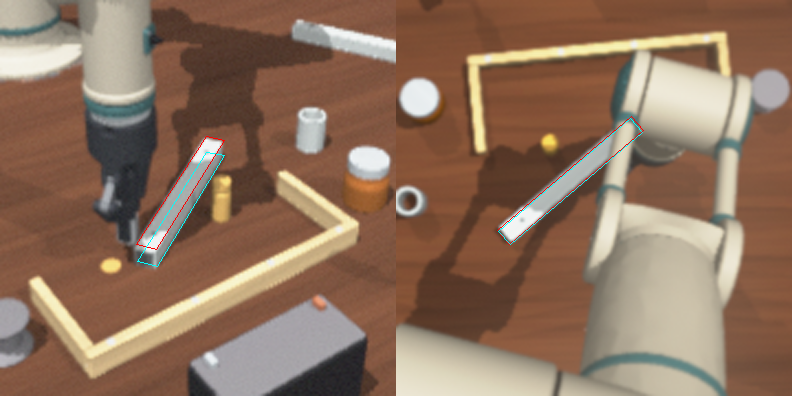

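Emit:
arm_command:
  turn:
    - [0, 0, 0]
    - [0, 0, 0]
    - [0, 0, 0]
    - [0, 0, 0]
    - [0, 0, 0]
    - [0, 0, 0]
    - [0, 0, 0]
    - [0, 0, 0]
    - [3, 0, 0]
    - [0, 0, 0]
    - [0, 0, 0]
  travel:
    - [-25, -8, 0]
    - [-25, 0, 0]
    - [0, 8, -38]
    - [0, 8, -38]
    - [0, 8, -38]
    - [0, 8, -38]
    - [0, 8, -38]
    - [0, 8, -38]
    - [0, 4.5, -24]
    - [25, 0, 0]
    - [0, 0, 0]
  fingers: [0, 0, 0, 0, 0, 0, 0, 0, 0, 0, 0]

```text
time: 9.7
tool_pos: [0.4128, 0.1329, 0.0311]
tool_rot: [[-0.005, 0.765, 0.645], [-0.001, 0.645, -0.765], [-1.0, -0.004, -0.003]]
ft_force: [-0.3, -0.4, -0.3]
width: 0.0002
```

```bash
python3 -c "
from h import *
look((-50,54,36),'a5',('scene','top'),30)"
```

```text
tube bay [-47.6  53.9  35. ] score 314.7
corners A+,A-,B-,B+ [[-106.0, 159.0], [-127.0, 145.0], [11.0, -52.0], [31.0, -37.0]]
tool world [0.4128 0.1329 0.0311] bay [-138.5  177.9] t 9.7 F [-0.3 -0.4 -0.3]
[[-0.005, 0.765, 0.645], [-0.001, 0.645, -0.765], [-1.0, -0.004, -0.003]]
```

View pics/a5.png

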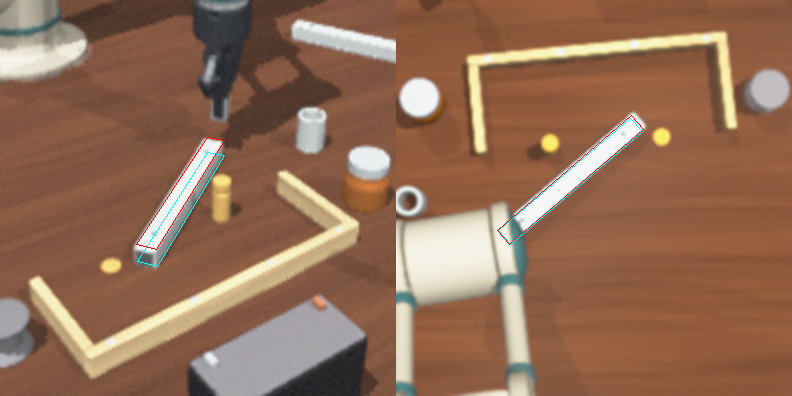

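Emit:
arm_command:
  turn:
    - [0, 0, 0]
    - [0, 0, 0]
    - [0, 0, 0]
    - [0, 0, 0]
    - [0, 0, 0]
    - [0, 0, 0]
    - [0, 0, 0]
    - [0, 0, 0]
    - [0, 0, 0]
    - [0, 0, 0]
    - [0, 0, 0]
    - [0, 0, 0]
  travel:
    - [16, 0, 0]
    - [8, 0, 2]
    - [0, 0, 9]
    - [0, 0, 7]
    - [0, 0, 5]
    - [0, 0, 7]
    - [0, 0, 8]
    - [0, 0, 8]
    - [0, 0, 8]
    - [0, 0, 8]
    - [0, 0, 8]
    - [0, 0, 4]
  fingers: [0, 0, 0, 0, 0, 0, 0, 0, 0, 0, 0, 0]

```text
time: 10.8
tool_pos: [0.4649, 0.0751, 0.0091]
tool_rot: [[0.001, 0.766, 0.643], [0.0, 0.643, -0.766], [-1.0, 0.0, 0.0]]
ft_force: [-2.7, 2.5, 4.8]
width: 0.0004
```

```bash
python3 -c "
from h import *
look((-15,12,36),'a6',('scene',),60)"
```

```text
tube bay [-16.8   9.4  35.3] score 66.9
corners A+,A-,B-,B+ [[-76.0, 115.0], [-96.0, 100.0], [42.0, -96.0], [63.0, -81.0]]
tool world [0.4649 0.0751 0.0091] bay [-91.1 116.2] t 10.8 F [-2.7  2.5  4.8]
[[0.001, 0.766, 0.643], [0.0, 0.643, -0.766], [-1.0, 0.0, 0.0]]
```

View pics/a6.png

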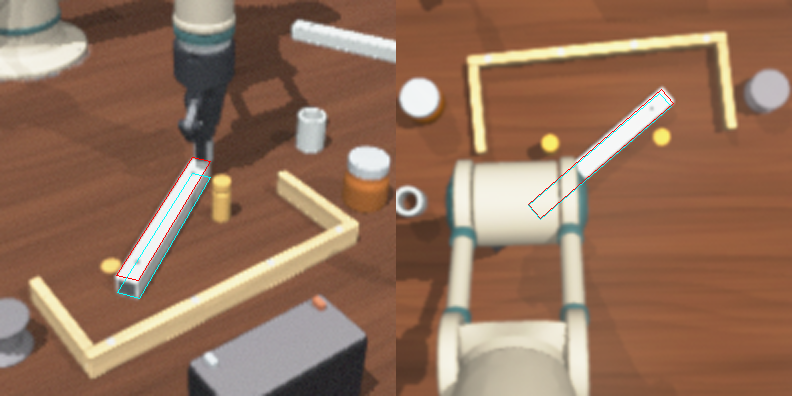

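Emit:
arm_command:
  turn:
    - [0, 0, 0]
    - [0, 0, 0]
    - [0, 0, 0]
    - [0, 0, 0]
    - [0, 0, 0]
    - [0, 0, 0]
    - [0, 0, 0]
    - [0, 0, 0]
    - [0, 0, 0]
    - [0, 0, 0]
  travel:
    - [0, 0, 6]
    - [0, 0.5, 8]
    - [0, 0.5, 8]
    - [0, 0.5, 8]
    - [0, 0.5, 8]
    - [0, 0.5, 8]
    - [0, 0.5, 8]
    - [0, 0.5, 8]
    - [0, 0, 8]
    - [0, 0, 4]
  fingers: [0, 0, 0, 0, 0, 0, 0, 0, 0, 0]

```text
time: 11.73
tool_pos: [0.5156, 0.0202, 0.0089]
tool_rot: [[0.001, 0.766, 0.643], [-0.001, 0.643, -0.766], [-1.0, 0.001, 0.001]]
ft_force: [-0.6, 1.2, 0.8]
width: 0.0003
```

```bash
python3 -c "
from h import *
look((25,-48,36),'a7',('scene',),60)"
```

```text
tube bay [ 26.9 -48.   34.2] score 101.0
corners A+,A-,B-,B+ [[-30.0, 58.0], [-51.0, 44.0], [84.0, -154.0], [105.0, -140.0]]
tool world [0.5156 0.0202 0.0089] bay [-44.7  57.6] t 11.73 F [-0.6  1.2  0.8]
[[0.001, 0.766, 0.643], [-0.001, 0.643, -0.766], [-1.0, 0.001, 0.001]]
```

View pics/a7.png

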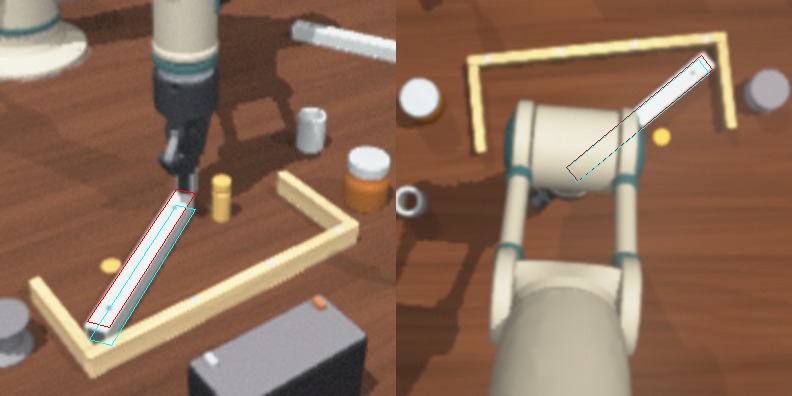

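Emit:
arm_command:
  turn:
    - [0, 0, 0]
    - [0, 0, 0]
    - [0, 0, 0]
    - [0, 0, 0]
    - [0, 0, 0]
  travel:
    - [0, 0, 4]
    - [0, 0, 4]
    - [0, 0, 4]
    - [0, 0, 3]
    - [0, 0, 0]
  fingers: [0, 0, 0, 0, 0]

```text
time: 12.25
tool_pos: [0.5211, 0.0118, 0.0085]
tool_rot: [[-0.006, 0.767, 0.642], [0.004, 0.642, -0.767], [-1.0, -0.002, -0.007]]
ft_force: [-5.4, 7.8, 3.6]
width: -0.0001
```

```bash
python3 -c "
from h import *
look((34,-58,35),'a8',('scene',),60)"
```

```text
tube bay [ 27.8 -50.4  34.8] score 105.5
corners A+,A-,B-,B+ [[-30.0, 55.0], [-51.0, 41.0], [86.0, -156.0], [106.0, -142.0]]
tool world [0.5211 0.0118 0.0085] bay [-40.   48.8] t 12.25 F [-5.4  7.8  3.6]
[[-0.006, 0.767, 0.642], [0.004, 0.642, -0.767], [-1.0, -0.002, -0.007]]
```

View pics/a8.png

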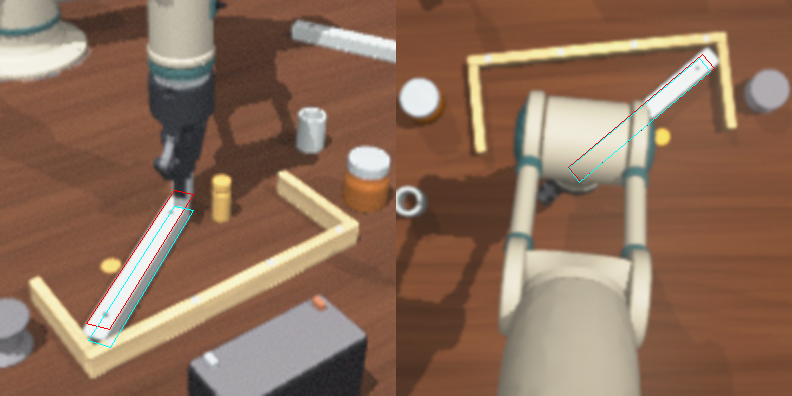

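Emit:
arm_command:
  turn:
    - [0, 0, 0]
    - [0, 0, 0]
    - [0, 0, 0]
    - [-6.9, 0, 0]
    - [-6.9, 0, 0]
    - [-6.9, 0, 0]
    - [-6.9, 0, 0]
    - [-6.9, 0, 0]
    - [-6.9, 0, 0]
    - [-6.9, 0, 0]
    - [-6.7, 0, 0]
    - [0, 0, 0]
  travel:
    - [0, 0, -8]
    - [-25, 0, 0]
    - [-25, 0, 0]
    - [0, 0, 0]
    - [0, 0, 0]
    - [0, 0, 0]
    - [0, 0, 0]
    - [0, 0, 0]
    - [0, 0, 0]
    - [0, 0, 0]
    - [0, 0, 0]
    - [0, -36, -20]
  fingers: [0, 0, 0, 0, 0, 0, 0, 0, 0, 0, 0, 0]

```text
time: 13.35
tool_pos: [0.5062, -0.0184, 0.0595]
tool_rot: [[0.007, -0.097, 0.995], [0.001, 0.995, 0.097], [-1.0, 0.0, 0.007]]
ft_force: [1.4, -1.5, 0.6]
width: -0.0002
```

Emit:
arm_command:
  turn:
    - [0, 0, 0]
  travel:
    - [0, -5, 0]
  fingers: [0]

```text
time: 13.43
tool_pos: [0.5005, -0.0295, 0.0587]
tool_rot: [[-0.002, -0.089, 0.996], [-0.003, 0.996, 0.089], [-1.0, -0.003, -0.002]]
ft_force: [-0.7, -0.5, -0.8]
width: 0.0001
```

```bash
python3 -c "
from h import *
look((34,-58,35),'a9',('scene',),30)"
```

```text
tube bay [ 30.4 -53.2  34.5] score 29.4
corners A+,A-,B-,B+ [[-27.0, 53.0], [-48.0, 39.0], [88.0, -159.0], [109.0, -145.0]]
tool world [ 0.5005 -0.0295  0.0587] bay [-63.7   9.2] t 13.43 F [-0.7 -0.5 -0.8]
[[-0.002, -0.089, 0.996], [-0.003, 0.996, 0.089], [-1.0, -0.003, -0.002]]
```

View pics/a9.png

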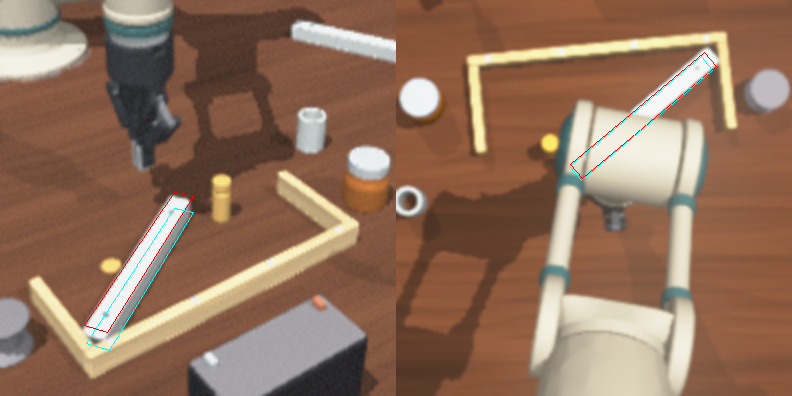

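Emit:
arm_command:
  turn:
    - [0, 0, 0]
    - [0, 0, 0]
    - [0, 0, 0]
    - [0, 0, 0]
    - [0, 0, 0]
    - [0, 0, 0]
    - [0, 0, 0]
    - [0, 0, 0]
    - [0, 0, 0]
    - [0, 0, 0]
  travel:
    - [30, 0, 0]
    - [20, 0, 0]
    - [0, 0, 6]
    - [0, 0, 6]
    - [0, 0, 6]
    - [0, 0, 6]
    - [0, 0, 6]
    - [0, 0, 6]
    - [0, 0, 6]
    - [0, 0, 0]
  fingers: [0, 0, 0, 0, 0, 0, 0, 0, 0, 0]

```text
time: 14.37
tool_pos: [0.5465, -0.023, 0.0094]
tool_rot: [[0.003, -0.088, 0.996], [-0.0, 0.996, 0.088], [-1.0, -0.001, 0.003]]
ft_force: [-0.2, 0.1, 1.1]
width: -0.0001
```

```bash
python3 -c "
from h import *
look((38,-58,30),'b1',('scene',),30)"
```

```text
tube bay [ 41.7 -46.5  29. ] score 73.7
corners A+,A-,B-,B+ [[-5.0, 65.0], [-27.0, 52.0], [89.0, -158.0], [111.0, -145.0]]
tool world [ 0.5465 -0.023   0.0094] bay [-17.3  12.1] t 14.37 F [-0.2  0.1  1.1]
[[0.003, -0.088, 0.996], [-0.0, 0.996, 0.088], [-1.0, -0.001, 0.003]]
```

View pics/b1.png

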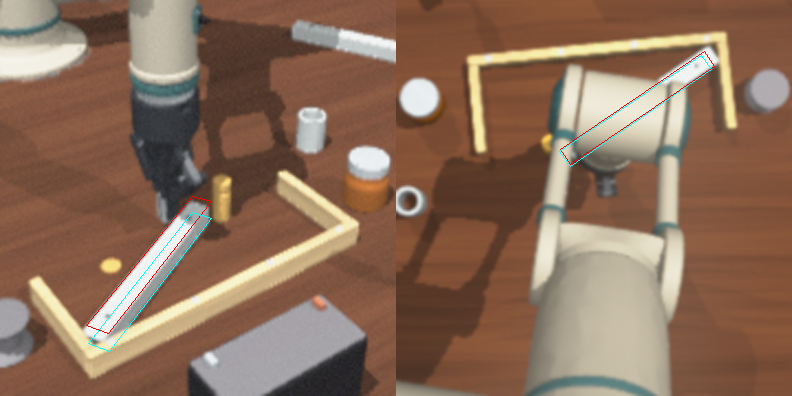

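```bash
cat >> h.py <<'E'
def wallmask(n):
    r=np.zeros((384,512),np.uint8)
    for a,b,c,d in ((120,132,-177,177),(0,132,-177,-165),(0,132,165,177)):
        P=np.array([[x,y] for x in (a,b) for y in (c,d)],float); w=bw(P)
        pts=np.vstack([np.c_[w,np.zeros(4)],np.c_[w,np.full(4,.03)]])
        cv2.fillPoly(r,[cv2.convexHull(w2p(n,pts).astype(np.float32)).round().astype(int)],1)
    th=np.linspace(0,6.28,16); w=bw(np.c_[.6+11*np.cos(th),76.6+11*np.sin(th)])
    pts=np.vstack([np.c_[w,np.zeros(16)],np.c_[w,np.full(16,.056)]])
    cv2.fillPoly(r,[cv2.convexHull(w2p(n,pts).astype(np.float32)).round().astype(int)],1)
    return cv2.dilate(r,np.ones((3,3),np.uint8))
WM={}
def score(p,obs):
    s=0
    for n,m in obs.items():
        if n not in WM: WM[n]=1-wallmask(n).astype(np.float32)
        hull=cv2.convexHull(proj(n,p).astype(np.float32))
        r=np.zeros(m.shape,np.uint8); cv2.fillPoly(r,[(hull*16).round().astype(int)],1,shift=4)
        rs=cv2.GaussianBlur(r.astype(np.float32),(0,0),1.); ms=cv2.GaussianBlur(m.astype(np.float32),(0,0),1.)
        s+=(WM[n]*(rs-ms)**2).sum()
    return s
E
python3 -c "
from h import *
p=look((38,-58,30),'b2',('scene',),30)
im=viewer.grab_frame('scene');m=white(im,'scene',p,30)
Z=cv2.cvtColor(im,cv2.COLOR_RGB2BGR)
q=proj('scene',p);Z=cv2.resize(Z[190:310,190:310],None,fx=6,fy=6,interpolation=cv2.INTER_CUBIC);M=cv2.resize(m[190:310,190:310],None,fx=6,fy=6,interpolation=0)
cs,_=cv2.findContours(M,0,1);cv2.drawContours(Z,cs,-1,(0,255,0),1)
cv2.imwrite('pics/b2m.png',Z[:590])
"
```

```text
tube bay [ 47.6 -56.5  29.1] score 36.9
corners A+,A-,B-,B+ [[0.0, 54.0], [-22.0, 42.0], [95.0, -167.0], [117.0, -155.0]]
tool world [ 0.5451 -0.023   0.0091] bay [-18.8  12.3] t 14.47 F [ 0.5  0.6 -0.1]
[[0.001, -0.088, 0.996], [-0.0, 0.996, 0.088], [-1.0, -0.0, 0.001]]
```

View pics/b2.png

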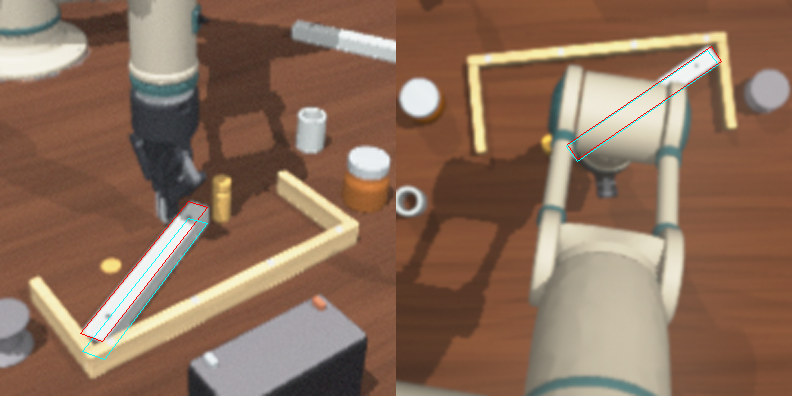

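View pics/b2m.png

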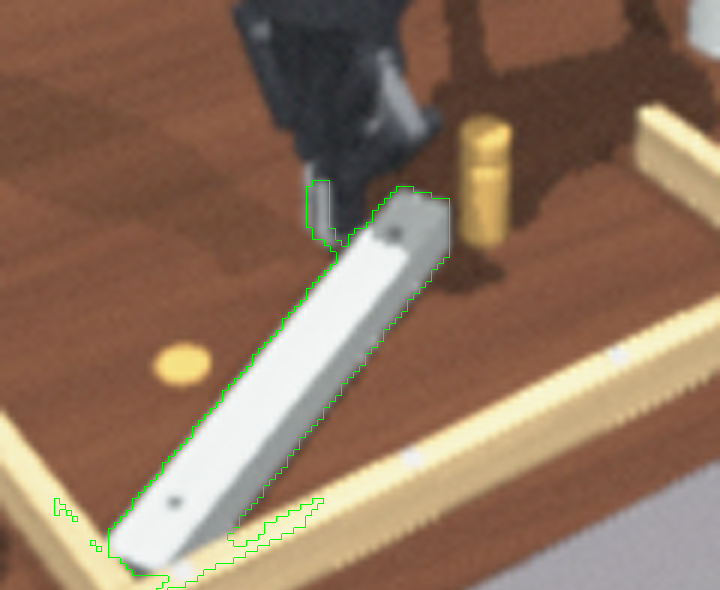

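Emit:
arm_command:
  turn:
    - [0, 0, 0]
    - [0, 0, 0]
    - [0, 0, 0]
    - [0, 0, 0]
    - [0, 0, 0]
    - [0, 0, 0]
    - [0, 0, 0]
  travel:
    - [0, 0, 5]
    - [0, -0.5, 6]
    - [0, -0.5, 6]
    - [0, -0.5, 6]
    - [0, -0.5, 6]
    - [0, 0, 6]
    - [0, 0, 0]
  fingers: [0, 0, 0, 0, 0, 0, 0]

```text
time: 15.2
tool_pos: [0.5815, -0.022, 0.009]
tool_rot: [[0.002, -0.088, 0.996], [-0.0, 0.996, 0.088], [-1.0, -0.001, 0.002]]
ft_force: [-0.1, 0.7, 0.5]
width: -0.0001
```

```bash
python3 -c "
from h import *
look((58,-52,20),'b3',('scene',),30)"
```

```text
tube bay [ 64.6 -47.8  20.2] score 45.7
corners A+,A-,B-,B+ [[35.0, 69.0], [11.0, 61.0], [94.0, -165.0], [118.0, -156.0]]
tool world [ 0.5815 -0.022   0.009 ] bay [17.7 10.4] t 15.2 F [-0.1  0.7  0.5]
[[0.002, -0.088, 0.996], [-0.0, 0.996, 0.088], [-1.0, -0.001, 0.002]]
```

View pics/b3.png

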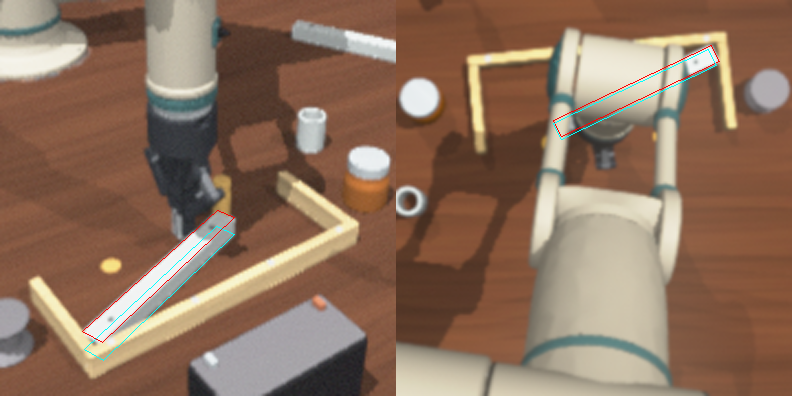

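Emit:
arm_command:
  turn:
    - [0, 0, 0]
    - [0, 0, 0]
    - [0, 0, 0]
    - [0, 0, 0]
    - [0, 0, 0]
    - [0, 0, 0]
    - [0, 0, 0]
    - [0, 0, 0]
    - [0, 0, 0]
    - [0, 0, 0]
    - [0, 0, 0]
  travel:
    - [0, 0, 5]
    - [0, 0, 6]
    - [0, 0, 6]
    - [0, 0, 6]
    - [0, 0, 6]
    - [0, 0, 6]
    - [0, 0, 6]
    - [0, 0, 6]
    - [0, 0, 6]
    - [0, 0, 5]
    - [0, 0, 0]
  fingers: [0, 0, 0, 0, 0, 0, 0, 0, 0, 0, 0]

```text
time: 16.22
tool_pos: [0.639, -0.0169, 0.009]
tool_rot: [[0.002, -0.088, 0.996], [-0.0, 0.996, 0.088], [-1.0, -0.001, 0.002]]
ft_force: [0.6, 0.9, 0.5]
width: 0.0001
```

```bash
python3 -c "
from h import *
look((98,-44,4),'b4',('scene',),30)"
```

```text
tube bay [101.2 -44.7   2.5] score 65.3
corners A+,A-,B-,B+ [[108.0, 76.0], [83.0, 75.0], [94.0, -165.0], [119.0, -164.0]]
tool world [ 0.639  -0.0169  0.009 ] bay [75.4 11. ] t 16.22 F [0.6 0.9 0.5]
[[0.002, -0.088, 0.996], [-0.0, 0.996, 0.088], [-1.0, -0.001, 0.002]]
```

View pics/b4.png

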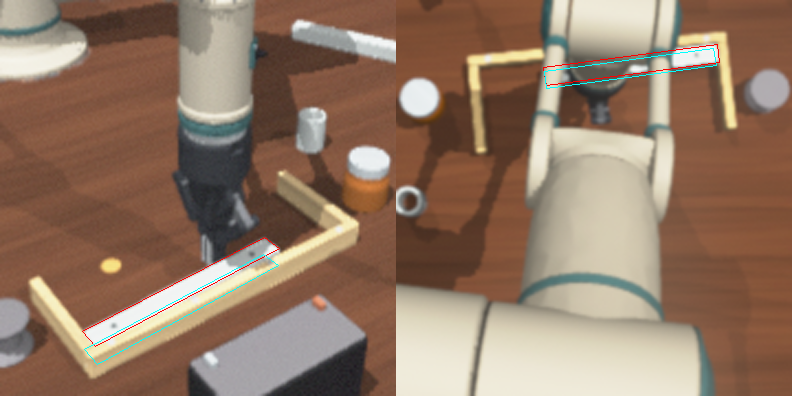

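Emit:
arm_command:
  turn:
    - [0, 0, 0]
    - [0, 0, 0]
    - [0, 0, 0]
    - [0, 0, 0]
    - [0, 0, 0]
  travel:
    - [0, 0, 3]
    - [0, 0, 3]
    - [0, 0, 3]
    - [0, 0, 2]
    - [0, 0, 0]
  fingers: [0, 0, 0, 0, 0]

```text
time: 16.73
tool_pos: [0.6467, -0.0159, 0.0087]
tool_rot: [[-0.003, -0.088, 0.996], [-0.0, 0.996, 0.088], [-1.0, 0.0, -0.003]]
ft_force: [-4.0, -1.2, 3.3]
width: 0.0001
```

```bash
python3 -c "
from h import *
look((106,-44,1),'b5',('scene',),30)"
```

```text
tube bay [ 1.066e+02 -4.860e+01 -1.000e-01] score 54.2
corners A+,A-,B-,B+ [[119.0, 71.0], [94.0, 71.0], [94.0, -169.0], [119.0, -169.0]]
tool world [ 0.6467 -0.0159  0.0087] bay [83.1 11.4] t 16.73 F [-4.  -1.2  3.3]
[[-0.003, -0.088, 0.996], [-0.0, 0.996, 0.088], [-1.0, 0.0, -0.003]]
```

View pics/b5.png

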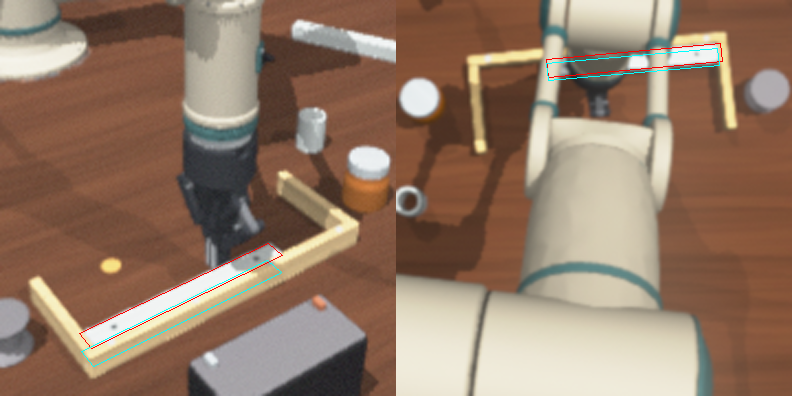

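Flush against the back wall (θ≈0, contact force about 5 N). Next I back off, lift clear and check both views.

Emit:
arm_command:
  turn:
    - [0, 0, 0]
    - [0, 0, 0]
    - [0, 0, 0]
    - [0, 0, 0]
    - [0, 0, 0]
    - [0, 0, 0]
    - [0, 0, 0]
    - [0, 0, 0]
    - [0, 0, 0]
    - [0, 0, 0]
    - [0, 0, 0]
    - [0, 0, 0]
  travel:
    - [0, 0, -5]
    - [0, 0, -10]
    - [0, 0, -10]
    - [-30, 0, 0]
    - [-38, 0, 0]
    - [-38, 0, 0]
    - [-38, 0, -10]
    - [0, 0, -38]
    - [0, 0, -38]
    - [0, 0, -38]
    - [0, 0, -38]
    - [0, 0, 0]
  fingers: [0, 0, 0, 0, 0, 0, 0, 0, 0, 0, 0, 0]

```text
time: 17.83
tool_pos: [0.4516, -0.031, 0.1517]
tool_rot: [[-0.009, -0.087, 0.996], [0.001, 0.996, 0.087], [-1.0, 0.002, -0.009]]
ft_force: [0.6, 0.4, -0.9]
width: 0.0002
```

Emit:
arm_command:
  turn:
    - [0, 0, 0]
    - [0, 0, 0]
    - [0, 0, 0]
    - [0, 0, 0]
    - [0, 0, 0]
    - [0, 0, 0]
  travel:
    - [0, 0, -15]
    - [0, -38, 0]
    - [0, -38, 0]
    - [0, -38, 0]
    - [0, -38, 0]
    - [0, 0, 0]
  fingers: [0, 0, 0, 0, 0, 0]

```text
time: 18.33
tool_pos: [0.4617, -0.1918, 0.1533]
tool_rot: [[0.004, -0.083, 0.997], [-0.006, 0.997, 0.083], [-1.0, -0.007, 0.004]]
ft_force: [0.2, -0.5, -0.2]
width: -0.0001
```

```bash
python3 -c "
from h import *
look((107,-45,0),'b6',('scene','top'),30)
save(viewer.grab_frame('top'),'pics/tf.png',(170,80,370,210),4)
for t in ['jar','spool','sleeve','driver','mug']:
    for m in viewer.pinpoint(t,'top')[:2]: print(t,round(m['p'],2),p2w('top',[m['pixel'][::-1]],0).round(3))
"
```

```text
tube bay [107.9 -46.   -0.6] score 4.8
corners A+,A-,B-,B+ [[122.0, 74.0], [97.0, 74.0], [94.0, -166.0], [119.0, -166.0]]
tool world [ 0.4617 -0.1918  0.1533] bay [-114.9 -149.6] t 18.33 F [ 0.2 -0.5 -0.2]
[[0.004, -0.083, 0.997], [-0.006, 0.997, 0.083], [-1.0, -0.007, 0.004]]
jar 0.91 [[0.624 0.211 0.   ]]
jar 0.56 [[0.556 0.037 0.   ]]
spool 0.8 [[ 0.624 -0.256  0.   ]]
sleeve 0.65 [[0.479 0.234 0.   ]]
mug 0.78 [[ 0.648 -0.365  0.   ]]
mug 0.73 [[ 0.693 -0.188  0.   ]]
```

View pics/b6.png

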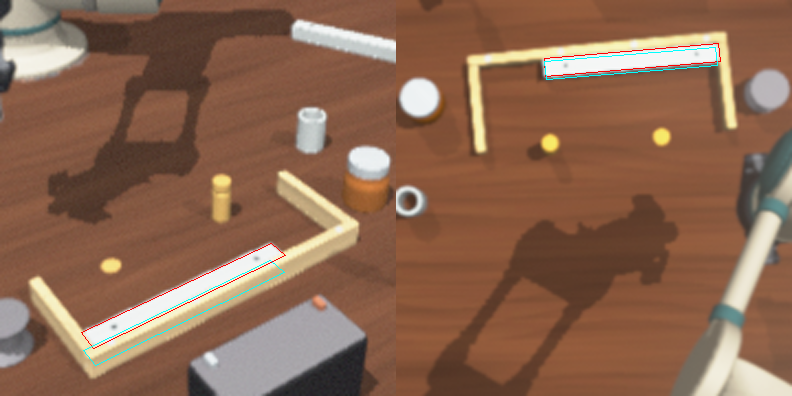

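View pics/tf.png

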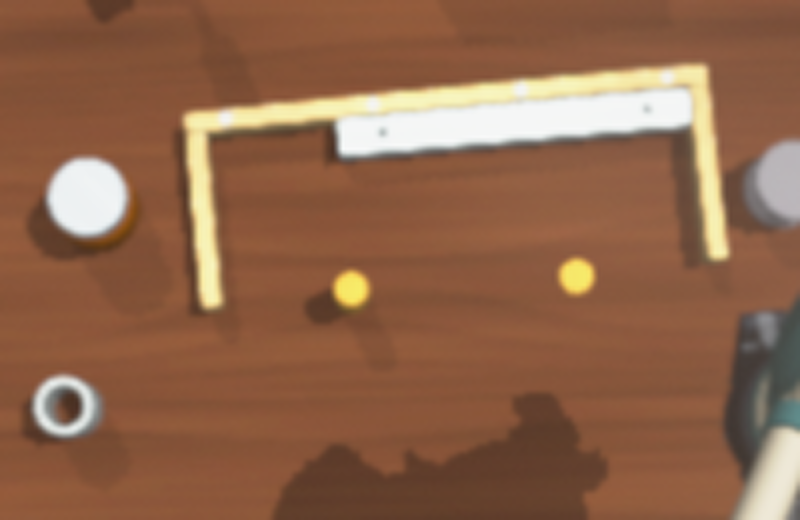

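```bash
python3 -c "
from h import *
from station import close_job
import cv2
a=cv2.imread('pics/scene0.png').astype(int); b=viewer.grab_frame('scene')[...,::-1].astype(int)
print('driver/mug region diff',abs(a-b)[245:330,55:140].mean(),'spool',abs(a-b)[262:298,155:188].mean(),'jar/sleeve',abs(a-b)[176:226,300:350].mean())
save(b[...,::-1].astype(np.uint8),'pics/final.png')
print(close_job())"
```

```text
driver/mug region diff 1.4659284890426758 spool 1.7314814814814814 jar/sleeve 1.6933333333333334
the job is handed in; nothing more can be done
None
```

The tube lies inside the bay along its back wall, and I handed the job in at about 18.5 s of the 72 s allowed. I turned it by pushing one end with the closed fingertips, then slid it endways into the far right corner. Last I pushed the other end round past the brass post, which it cleared by about 11 mm at the closest measured point.

- **Final pose:** the fit to both camera views puts the tube within about 1° of the wall, between 94 and 122 mm deep and from y = −166 to +74 mm. The true limits are 120 mm and −165 mm, so the 1–2 mm excess is calibration error, and the pictures show it flush.
- **Forces:** the readings taken at the end of each move were never above about 10 N. The gripper finished well clear of everything.
- **Bystanders:** jar, spool, sleeve, screwdriver and mug look unmoved; the before and after pictures differ only by noise. The screwdriver was not detected in the last top picture because the arm covered it, so I checked it only in the scene picture.

**Fingertip height:** the shut fingertips showed about 20–25 mm higher in the camera than the stated 25 mm ahead of the tool point would put them. Because of this, my first sideways push passed over the tube without moving it. I then lowered the tool in small steps, using the camera and force readings.

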